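# Lock the inspection turntable

### The arm

A 7-joint arm with a two-finger parallel gripper is mounted at the origin on the work surface. World frame = base frame: x ahead of the robot, y to its left, z up, the work surface at z = 0. Lengths are in m, angles in rad, forces in N, time in s.
With the tool pointing down it reaches from about 0.4 to 0.875 m from the base axis. Payload 4.4 kg.
Tool frame: the origin (TCP) lies at the very end of the fingers, on their centre line; the grasp point (between the pads) lies 19 mm behind it; z points along the fingers, y is the direction in which the jaws open and shut (so a half turn about z gives the same grasp; the last joint's range is limited). The gripper opens to 85 mm and grips with 20 to 120 N. Pads are 22 mm wide; open, the fingers measure 114 mm over their backs; the gripper's body (76 mm by 85 mm) begins 54 mm behind the grasp point. The pads swing forward as they close: fully open they stand 13 mm farther back than shut.
Start: joints at [-1.194, 0.628, 0.038, 1.517, -0.027, 0.996, -0.02], TCP at [0.278, 0.587, 0.231] pointing down, gripper open.
Joint ranges: [-3.06, 3.06], [-0.37, 2.12], [-1.25, 1.32], [0.18, 2.47], [-1.1, 4.24], [0.23, 1.98], [-2.94, 2.94]. Speed limits (rad/s): [2.57, 2.57, 3.14, 3.14, 3.14, 3.14, 3.14].

### API

Orientations are given as a unit quaternion [x, y, z, w].
In Python, from plant import readout, vision, arm, finder gives the robot as it stands.
- The arm moves only by the tool arm_command, never from a script. Its argument "increments" is a list of rows, each a list of 5 numbers: the shift along the tool's x, y, z in mm, then the turn about the tool's z in degrees, then the closure, from 0 (fully open) to 1 (shut). In form: [[tx, ty, tz, turn, jaw], ...]. A call has 1 to 20 rows; each row is the pose to reach, as a shift and turn from the pose commanded when the call began, along the tool's axes at that moment; what a row does not reach only later rows make up. A row lasts 1/12 s, in which the tool goes at most 41.7 mm and 7.16 degrees, less where a joint would pass 70% of its speed; a pose out of reach is approached as far as the arm can. A call with a gripper value outside its range is refused whole. The fingers move at their own pace and stop on an object; "grip_force" is the grip in N (left out, the last holds). Time passes only in rows, so rows that repeat a pose let the fingers close. It gives the time, the measured TCP pose, the force and the opening at its end, in the units of the state.
- readout.state(): the state, without advancing time (a new reading comes with each control period).
- vision.read_camera(name): name is "side" or "top"; returns a dict with "color" (420x560x3 uint8, red, green, blue), "z_map" (420x560 float32, m along the optical axis (not along the pixel's ray), 0 where there is no reading), "fx", "fy", "cx", "cy" (pixels), "view" (4x4, takes a point from world to camera coordinates). Camera axes: x right, y down, z forward; pixel columns grow to the right and rows downward; lengths in m; the calibration is good to about 2 mm. A picture is of the moment at which its call begins.
- arm.finish_job(): hands the job in, once; it reports no verdict.
Trained networks look in a picture, given as the dict that the camera call returned (one of the last four; its "shot" number tells which), for a name from the list of things; names that differ only in an ending like _2 or _b are one class to them, and where a whole thing is asked for, a point or a joint stands for the part that bears it (a point fixed in the world has none). Each returns a list of dicts, best first, with "p" (0 to 1); they miss things now and then, are a little off and sometimes report something else, mostly with a low value. They report only what shows in the picture. A call takes as long as a camera call. They do not tell look-alikes from the thing itself.
- finder.search_frame(name, picture): "location" ([row, column] in pixels, amid what is visible of it).
- finder.outline_of(name, picture): "region" (420x560 bool, what is visible of it) and "location" ([row, column] in pixels, amid what is visible of it).
- finder.spot_point(name, picture): "location" ([row, column] in pixels: a listed point, or the origin of a listed thing).
The state is a dict: "t": time; "q": joint angles; "dq": joint speeds; "joint_torque": joint torques, N m; "position": TCP position; "eef_rot": TCP orientation; "contact_force": force on the tool from outside, world axes, zero at the start; "moment": the same for the moment, N m; "finger_gap": finger opening in m.
Only numpy, scipy, OpenCV 4.12 (cv2) and the standard library are available. Lean on these libraries where they do the work, as an engineer would, in place of code of your own. Each camera call takes 0.05 s, during which the arm holds its last target.

### The job

Lock the inspection turntable so that it cannot turn under the microscope: push the black finger knob round, either way, until the slot in the disc's rim lines up with the steel lock bar, then push the bar's red tab until the bar sits fully home in the slot. Use only gentle fingertip pushes. Do not lift the little terracotta bowl, tip it or push it away from the middle of the disc, and leave the bottle, the jar and the tape roll where they stand.

Things in the scene. Friction and masses are not known exactly. Their poses are not given: they have to be found in the camera images.
- turntable: the dark slate-grey cast base of the turntable, fixed to the bench, 208 mm across with a foot 64 mm wide that reaches 200 mm out on its -y side. Origin: on the turntable's upright axis at bench height; z up. The lock bar lies along its -y axis (from the axis straight out through x = 0) and is pushed towards +y, to the axis.
- disc (a joint): angle of the silver disc (190 mm across, top 36 mm and underside 24 mm above the bench) about its upright axis, rad, anticlockwise from above; no end stops. The slot lines up with the bar at 0 and again at 2 pi (6.283). Starts anywhere from 0.6 to 5.68. Stiff bearing: 0.12 N m (1.6 N at the knob); it stays where it is left and does not coast.
- slot (a point): mouth of the one slot in the disc's rim, at mid-thickness, 95 mm from the axis and 30 mm above the bench. The slot is 20 mm wide, flared to 28 mm over its last 8 mm, runs 42 mm inwards along a radius and goes right through the disc.
- knob (a point): centre (half-way up) of the black finger knob that stands on the disc opposite the slot (180 degrees away), 76 mm from the axis: an upright cylinder 18 mm across and 38 mm high, from 36 to 74 mm above the bench. Pushed sideways along its circle, it turns the disc.
- lock_bar (a joint): travel of the flat steel bar towards the axis, m: 0 drawn out, 0.042 fully home at its stop (tab 1 mm off the nearer keeper). Starts 0 to 0.005, clear of the disc; 2.5 N of friction, stays where left. 16 mm wide, 26 to 34 mm above the bench, nose tapered to 8 mm over its last 8 mm: it centres a slot up to about 8 mm off line; further off, it stops against the rim at 0.008.
- tab (a point): middle of the outer face of the red tab turned up at the bar's outer end, 50 mm above the bench, 208 mm from the axis when drawn out. Tab 28 mm wide, 8 mm thick, 26 to 66 mm above the bench; the outer face is square to the bar with free room outside it. Two dark keepers, tops 40 mm above the bench, bridge the bar between tab and disc.
- disc_middle (a point): centre of the top of the dark green rubber mat (92 mm across, 2 mm thick) on the disc, 38 mm above the bench, on the axis.
- bowl_mid (a point): centre (17 mm up) of a loose terracotta bowl, 68 mm across and 34 mm high, 90 g, standing on the mat in the middle of the disc. It turns with the disc.
- bottle_mid (a point): centre (75 mm up) of a loose white wash bottle with a red band, 58 mm across and 158 mm high. To be left alone.
- jar_mid (a point): centre (37 mm up) of a loose glass jar with a blue cap, 52 mm across and 75 mm high. To be left alone.
- tape_mid (a point): centre (11 mm up) of a loose roll of cream tape lying flat, 90 mm across and 22 mm high. To be left alone.
Mind the look-alikes: they are no part of the job. What is meant by the part that bears bowl_mid is not purple or yellow, and is the larger of those in its own colour.

How it is judged:
On the way, in this order (a step that is already met when the one before it is completed fails the run):
1. the slot is lined up with the lock bar (within 9 mm at the rim, as its flared mouth allows) (x of slot in the frame of turntable between -0.009 and 0.009 m and y of slot in the frame of turntable below 0 m), for 0.1 s.
2. the lock bar is pushed fully home in the slot (all of step 1 and value of joint lock_bar above 0.039 m), for 0.2 s.
At the end, for the whole second after the job is handed in: The lock bar is fully home in the disc's slot (within 3 mm of its stop) and stays there, the disc is at rest, and the bowl stands upright on the mat within 20 mm of the middle (all of step 2 and velocity of joint disc between -0.05 and 0.05 rad/s and horizontal distance between bowl_mid and disc_middle below 0.02 m and angle between bowl_mid's own z axis and vertical below 0.15 rad and height (world z) of bowl_mid between 0.045 and 0.065 m); the robot touches nothing.
It fails at once if the bowl is lifted (over 10 mm), tipped (over 0.35 rad) or pushed more than 20 mm off the middle of the disc (height (world z) of bowl_mid above 0.065 m or angle between bowl_mid's own z axis and vertical above 0.35 rad or horizontal distance between bowl_mid and disc_middle above 0.02 m).
It fails at once if the wash bottle is moved more than 30 mm, lifted or tipped over (distance of bottle_mid from where it was at the start of the episode above 0.03 m or angle between bottle_mid's own z axis and vertical above 0.35 rad).
It fails at once if the jar is moved more than 30 mm, lifted or tipped over (distance of jar_mid from where it was at the start of the episode above 0.03 m or angle between jar_mid's own z axis and vertical above 0.35 rad).
It fails at once if the tape roll is moved more than 30 mm, lifted or tipped over (distance of tape_mid from where it was at the start of the episode above 0.03 m or angle between tape_mid's own z axis and vertical above 0.35 rad).
It fails at once if the turntable is forced: over 80 N of finger force on the disc with its knob, or on the lock bar (contact force between the fingers and disc above 80 N or contact force between the fingers and lock_bar above 80 N).
It also fails if it takes over 51 s, if anything falls off the work surface, if the arm or the gripper's body presses on something with over 40 N, if the wrist force passes 120 N, or if a joint passes its speed limit or range.

## Working session

There is one attempt and no reset: what is moved stays moved. The work goes in short steps, Python scripts to look and compute and a tool call to move; the robot and the scene stay as the last step left them, time stands still between calls to the robot, and variables do not carry over. Pictures are saved under pics/ and viewed, and the job is handed in when it is done.

Besides the shell and the picture viewer there is one more tool, called after ">>>" as name(argument=value, ...), one argument or row to a line, values as JSON. arm_command: Moves the arm, as the interface text tells. Its arguments: {"type":"object","properties":{"increments":{"type":"array"},"grip_force":{"type":"number"}},"required":["increments"]}

```bash
mkdir -p pics
cat > h.py <<'E'
import numpy as np, cv2
from plant import readout, vision, arm, finder
def world(p,loc,z=None):
    r,c=loc; V=np.array(p["view"]); R=V[:3,:3]; t=V[:3,3]; o=-R.T@t
    d=R.T@np.array([(c-p["cx"])/p["fx"],(r-p["cy"])/p["fy"],1.])
    if z is None:
        k=p["z_map"][int(round(r)),int(round(c))]
    else: k=(z-o[2])/d[2]
    return o+k*d
E
python3 - <<'E'
from h import *
s=readout.state(); print(s["t"],s["position"],s["eef_rot"],s["contact_force"],s["finger_gap"])
for n in ["top","side"]:
    p=vision.read_camera(n); cv2.imwrite(f"pics/{n}0.png",p["color"][:,:,::-1])
    for nm,z in [("slot",.03),("knob",.055),("tab",.05),("disc_middle",.038),("turntable",0),("bowl_mid",.055),("bottle_mid",.075),("jar_mid",.037),("tape_mid",.011)]:
        for f in finder.spot_point(nm,p)[:3]:
            print(n,nm,round(f["p"],2),np.round(f["location"]),np.round(world(p,f["location"],z),3))
E
```

```text
0.0 [0.27817523 0.58677594 0.23038469] [ 2.19575827e-01  9.75594966e-01 -9.32062652e-04 -2.21750226e-04] [ 0.0562634   0.85156435 -0.40362568] 0.08527689221277164
top slot 0.98 [247. 297.] [0.443 0.061 0.03 ]
top knob 0.7 [193. 248.] [0.564 0.171 0.055]
top disc_middle 0.91 [218. 273.] [0.508 0.115 0.038]
top turntable 0.6 [219. 272.] [0.514 0.117 0.   ]
top bowl_mid 0.87 [215. 275.] [0.513 0.111 0.055]
top bowl_mid 0.7 [144. 264.] [0.682 0.135 0.055]
top bowl_mid 0.66 [194. 196.] [0.562 0.291 0.055]
top bottle_mid 0.79 [145. 171.] [0.673 0.347 0.075]
top bottle_mid 0.55 [111. 340.] [ 0.755 -0.041  0.075]
top jar_mid 0.63 [109. 338.] [ 0.775 -0.042  0.037]
top tape_mid 0.61 [230. 153.] [0.485 0.394 0.011]
side slot 0.67 [224. 330.] [0.435 0.064 0.03 ]
side tab 0.72 [180. 184.] [ 0.772 -0.029  0.05 ]
side tab 0.71 [169. 281.] [ 0.551 -0.082  0.05 ]
side tab 0.51 [239. 293.] [0.514 0.128 0.05 ]
side disc_middle 0.7 [242. 293.] [0.513 0.125 0.038]
side disc_middle 0.44 [332. 192.] [0.68  0.339 0.038]
side turntable 0.62 [252. 296.] [0.505 0.122 0.   ]
side bowl_mid 0.92 [233. 294.] [0.512 0.114 0.055]
side bowl_mid 0.88 [278. 401.] [0.307 0.209 0.055]
side bowl_mid 0.69 [251. 208.] [0.679 0.175 0.055]
side bottle_mid 0.84 [330. 192.] [0.672 0.353 0.075]
side bottle_mid 0.63 [171. 281.] [ 0.549 -0.047  0.075]
side jar_mid 0.92 [180. 183.] [ 0.779 -0.041  0.037]
side tape_mid 0.58 [381. 304.] [0.479 0.4   0.011]
```

View pics/top0.png

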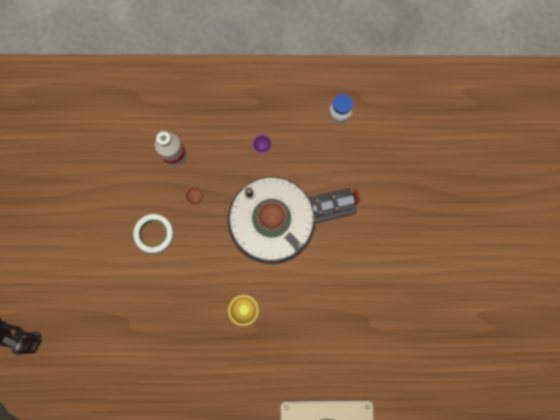

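View pics/side0.png

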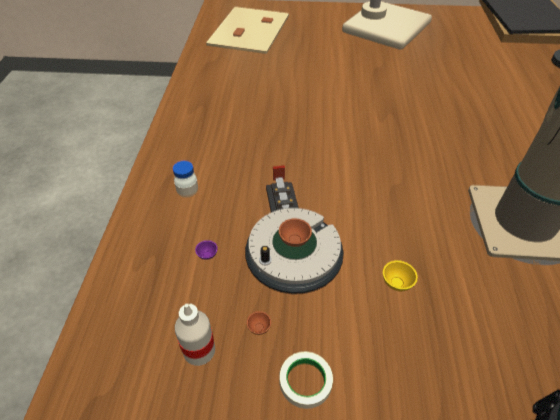

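The top view shows the disc at about (219,272), the knob at (193,249), the slot at (243,293) and the red tab at (197,357). The side view shows the tab at (172,279). The bowls off the disc are look-alikes. Next I'll refine the measurements.

```bash
cat > m.py <<'E'
from h import *
def pts(p,m):
    r,c=np.nonzero(m); z=p["z_map"][r,c]; ok=z>0; r,c,z=r[ok],c[ok],z[ok]
    V=np.array(p["view"]); X=np.stack([(c-p["cx"])/p["fx"]*z,(r-p["cy"])/p["fy"]*z,z],1)
    return (X-V[:3,3])@V[:3,:3]
def run(tag):
    for n in ["top","side"]:
        p=vision.read_camera(n); cv2.imwrite(f"pics/{n}{tag}.png",p["color"][:,:,::-1])
        W=pts(p,np.ones((420,560),bool)); C=p["color"][p["z_map"]>0].astype(int)
        near=np.hypot(W[:,0]-.51,W[:,1]-.117)<.25
        # disc top: white
        d=near&(np.abs(W[:,2]-.036)<.005)&(C.min(1)>130)&(np.hypot(W[:,0]-.51,W[:,1]-.117)<.11)
        (cx,cy),r=cv2.minEnclosingCircle(W[d][:,:2].astype(np.float32)); print(n,"disc",cx,cy,r,d.sum(),W[d][:,2].mean())
        red=near&(C[:,0]>90)&(C[:,1]<45)&(C[:,2]<45)&(np.hypot(W[:,0]-.51,W[:,1]-.117)>.13)&(W[:,2]>.03)&(W[:,1]<.1)
        if red.any(): print(n,"red",red.sum(),np.round(W[red].mean(0),3),np.round(W[red].min(0),3),np.round(W[red].max(0),3))
        k=(C.max(1)<70)&(np.hypot(W[:,0]-.51,W[:,1]-.117)<.1)&(W[:,2]>.05)&(W[:,2]<.085)
        if k.any(): print(n,"knob",k.sum(),np.round(W[k].mean(0),3),np.round(W[k].min(0),3),np.round(W[k].max(0),3))
        for nm,z in [("slot",.03),("knob",.055),("tab",.05),("disc_middle",.038),("bowl_mid",.055)]:
            for f in finder.spot_point(nm,p)[:2]:
                w=world(p,f["location"],z); v=w[:2]-[.51,.117]
                print(n,nm,round(f["p"],2),np.round(f["location"]),np.round(w,3),"r",np.round(np.hypot(*v),3),"ang",np.round(np.degrees(np.arctan2(v[1],v[0])),1))
        big=cv2.resize(p["color"][150:300,200:400] if n=="top" else p["color"][140:320,200:400],None,fx=4 if n=="top" else 3,fy=4 if n=="top" else 3,interpolation=cv2.INTER_CUBIC)
        cv2.imwrite(f"pics/{n}{tag}z.png",big[:,:,::-1][:600])
    s=readout.state(); print(s["t"],s["position"],s["contact_force"])
if __name__=="__main__":
    import sys; run(sys.argv[1])
E
python3 m.py 1
```

```text
top disc 0.5118494033813477 0.11438841372728348 0.10028934478759766 3679 0.03609970416595501
top red 21 [ 0.554 -0.074  0.065] [ 0.544 -0.078  0.052] [ 0.564 -0.069  0.071]
top knob 13 [0.56  0.169 0.064] [0.558 0.165 0.05 ] [0.562 0.174 0.073]
top slot 0.56 [246. 294.] [0.445 0.066 0.03 ] r 0.083 ang -141.8
top knob 0.7 [199. 357.] [ 0.55  -0.078  0.055] r 0.199 ang -78.4
top knob 0.69 [192. 247.] [0.567 0.174 0.055] r 0.081 ang 44.9
top tab 0.86 [196. 355.] [ 0.558 -0.074  0.05 ] r 0.197 ang -75.8
top disc_middle 0.83 [217. 270.] [0.513 0.121 0.038] r 0.005 ang 54.9
top bowl_mid 0.79 [195. 196.] [0.559 0.292 0.055] r 0.181 ang 74.2
top bowl_mid 0.68 [216. 276.] [0.512 0.107 0.055] r 0.01 ang -80.1
side disc 0.5147833824157715 0.11652085930109024 0.10168211907148361 3488 0.03478502571045631
side red 46 [ 0.556 -0.07   0.054] [ 0.546 -0.074  0.03 ] [ 0.569 -0.065  0.065]
side knob 112 [0.547 0.168 0.062] [0.485 0.135 0.05 ] [0.573 0.182 0.074]
side slot 0.75 [223. 330.] [0.435 0.062 0.03 ] r 0.093 ang -143.5
side slot 0.33 [234. 295.] [0.51  0.096 0.03 ] r 0.021 ang -90.3
side knob 0.66 [254. 263.] [0.569 0.174 0.055] r 0.082 ang 43.7
side tab 0.64 [168. 281.] [ 0.552 -0.086  0.05 ] r 0.207 ang -78.3
side tab 0.55 [232. 293.] [0.514 0.109 0.05 ] r 0.009 ang -63.1
side disc_middle 0.9 [238. 296.] [0.506 0.113 0.038] r 0.005 ang -137.5
side disc_middle 0.53 [183. 184.] [ 0.774 -0.031  0.038] r 0.303 ang -29.3
side bowl_mid 0.94 [322. 258.] [0.565 0.321 0.055] r 0.211 ang 74.8
side bowl_mid 0.82 [234. 295.] [0.51  0.118 0.055] r 0.001 ang 122.9
1.6 [0.27846726 0.58732861 0.2312992 ] [-0.47155937 -0.60700526 -0.49227399]
```

View pics/top1z.png

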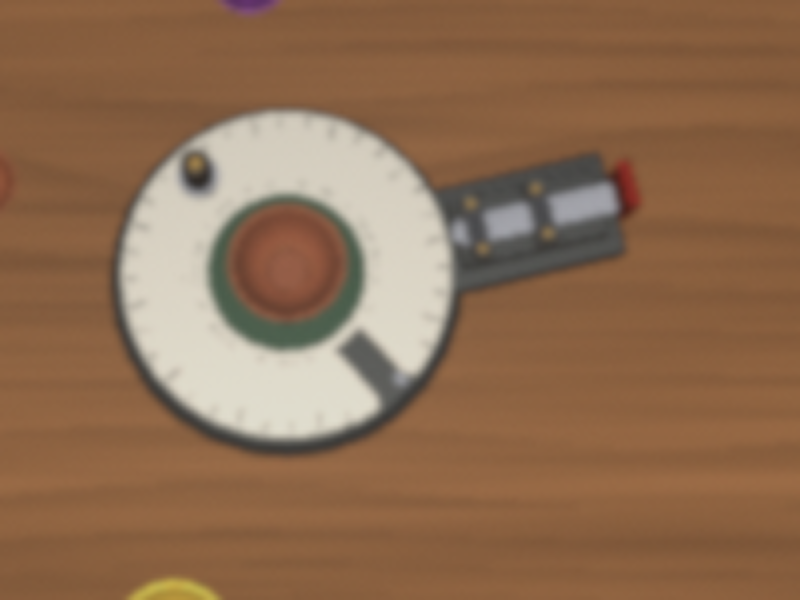

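```bash
cat > g.py <<'E'
from h import *
from scipy.spatial.transform import Rotation as Ro
def inc(targets):
    s=readout.state(); R=Ro.from_quat(s["eef_rot"]).as_matrix(); a0=np.degrees(np.arctan2(R[1,0],R[0,0]))
    print("t",s["t"],"pos",np.round(s["position"],4),"xang",round(a0,1),"tilt",np.round(R[:,2],3),"F",np.round(s["contact_force"],1))
    for x,y,z,a in targets:
        d=R.T@(np.array([x,y,z])-s["position"])*1000
        print(np.round(d,1).tolist(), round(((a0-a+180)%360)-180,1))
E
python3 - <<'E'
from g import *
inc([(0.594,0.139,0.2,133),(0.594,.139,.048,133)])
E
```

```text
t 1.6 pos [0.2785 0.5873 0.2313] xang 154.6 tilt [-0. -0. -1.] F [-0.5 -0.6 -0.5]
[-477.2, -269.9, 31.3] 21.6
[-477.2, -269.9, 183.3] 21.6
```

>>> arm_command(
  increments=[
    [-26,-15,0,1,1],
    [-53,-30,0,2,1],
    [-80,-45,0,4,1],
    [-106,-60,0,5,1],
    [-133,-75,0,6,1],
    [-159,-90,0,7,1],
    [-186,-105,0,8,1],
    [-212,-120,0,10,1],
    [-239,-135,0,11,1],
    [-265,-150,0,12,1],
    [-292,-165,0,13,1],
    [-318,-180,5,14,1],
    [-345,-195,10,16,1],
    [-371,-210,15,17,1],
    [-398,-225,20,18,1],
    [-424,-240,25,19,1],
    [-451,-255,30,20,1],
    [-477,-270,31,21.6,1],
    [-477,-270,31,21.6,1],
    [-477,-270,31,21.6,1],
  ],
)

```text
t: 3.27
position: [0.5947, 0.1364, 0.2001]
eef_rot: [0.4, 0.916, -0.0, 0.0]
contact_force: [-0.9, 0.4, -0.7]
finger_gap: 0.0001
```

Run:
```python
from g import *
inc([(0.594,.139,.048,133)])
p=vision.read_camera("side");cv2.imwrite("pics/side2.png",p["color"][:,:,::-1])
```

```text
t 3.2667 pos [0.5947 0.1364 0.2001] xang 132.8 tilt [ 0.    -0.001 -1.   ] F [-0.9  0.4 -0.7]
[2.5, 1.3, 152.1] -0.2
```

View pics/side2.png

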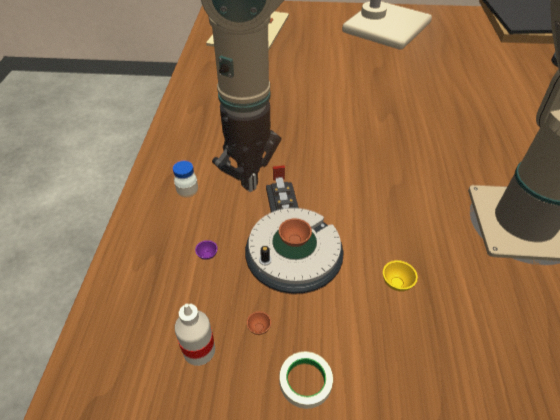

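The gripper is hovering with its tip at about (187,250), clear of everything. Going down.

>>> arm_command(
  increments=[
    [2,1,20,0,1],
    [2,1,45,0,1],
    [2,1,70,0,1],
    [2,1,95,0,1],
    [2,1,115,0,1],
    [2,1,130,0,1],
    [2,1,142,0,1],
    [2,1,150,0,1],
    [2,1,152,0,1],
    [2,1,152,0,1],
  ],
)

```text
t: 4.15
position: [0.5929, 0.1417, 0.0482]
eef_rot: [0.398, 0.917, 0.0, -0.0]
contact_force: [0.1, -0.1, -0.9]
finger_gap: -0.0
```

Run:
```python
from g import *
A=np.array([.511,.116])
T=[]
for th in range(43,108,4):
    t=np.radians(th); xy=A+.078*np.array([np.cos(t),np.sin(t)])+.020*np.array([np.sin(t),-np.cos(t)])
    T.append((*xy,.048,th+90))
inc(T)
p=vision.read_camera("side");cv2.imwrite("pics/side3.png",cv2.resize(p["color"][140:320,180:380],None,fx=3,fy=3)[:,:,::-1])
```

```text
t 4.15 pos [0.5929 0.1417 0.0482] xang 133.1 tilt [-0.  0. -1.] F [ 0.1 -0.1 -0.9]
[17.1, 0.5, 0.2] 0.1
[22.5, 1.7, 0.2] -3.9
[28.1, 2.6, 0.2] -7.9
[33.7, 3.0, 0.2] -11.9
[39.3, 3.1, 0.3] -15.9
[44.9, 2.7, 0.3] -19.9
[50.5, 2.0, 0.3] -23.9
[56.0, 0.8, 0.3] -27.9
[61.4, -0.7, 0.3] -31.9
[66.7, -2.5, 0.3] -35.9
[71.9, -4.8, 0.3] -39.9
[76.9, -7.4, 0.3] -43.9
[81.6, -10.3, 0.3] -47.9
[86.2, -13.6, 0.3] -51.9
[90.6, -17.2, 0.3] -55.9
[94.6, -21.0, 0.3] -59.9
[98.4, -25.2, 0.3] -63.9
```

View pics/side3.png

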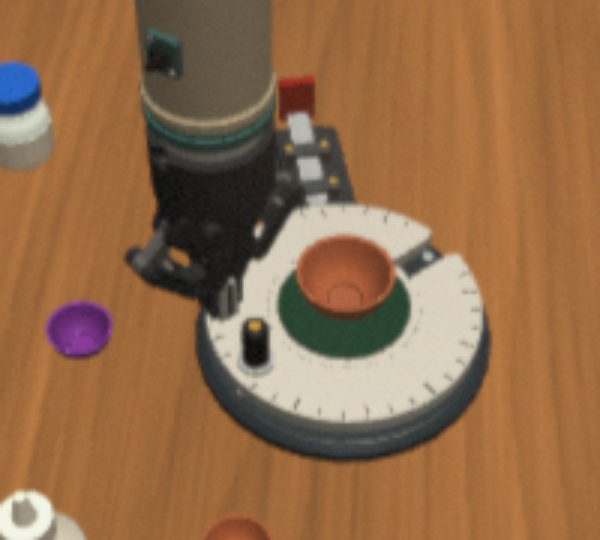

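The fingers are down beside the knob and level with it. I'll push along the arc about 48°, then look.

>>> arm_command(
  increments=[
    [6,0,0,0,1],
    [12,0,0,0,1],
    [17,0.5,0,0,1],
    [20,1,0,-2,1],
    [22.5,1.7,0,-4,1],
    [25,2,0,-6,1],
    [28,2.6,0,-8,1],
    [31,2.8,0,-10,1],
    [34,3,0,-12,1],
    [37,3,0,-14,1],
    [39,3,0,-16,1],
    [42,3,0,-18,1],
    [45,2.7,0,-20,1],
    [50.5,2,0,-24,1],
    [56,0.8,0,-28,1],
    [61.4,-0.7,0,-32,1],
    [66.7,-2.5,0,-36,1],
    [72,-4.8,0,-40,1],
    [77,-7.4,0,-44,1],
    [77,-7.4,0,-44,1],
  ],
)

```text
t: 5.87
position: [0.533, 0.1932, 0.0481]
eef_rot: [0.023, 1.0, 0.0, -0.001]
contact_force: [-0.7, 0.4, -0.4]
finger_gap: 0.0003
```

```bash
python3 m.py 4
```

```text
top disc 0.0 0.0 0.0 0 nan
top red 20 [ 0.554 -0.074  0.067] [ 0.544 -0.078  0.063] [ 0.564 -0.069  0.071]
top tab 0.85 [199. 357.] [ 0.552 -0.078  0.05 ] r 0.199 ang -77.8
top bowl_mid 0.73 [146. 260.] [0.677 0.145 0.055] r 0.169 ang 9.5
top bowl_mid 0.66 [196. 193.] [0.557 0.297 0.055] r 0.186 ang 75.3
side disc 0.5103664994239807 0.1217971220612526 0.0957103744149208 2753 0.03476348533517412
side knob 110 [0.514 0.195 0.063] [0.487 0.139 0.05 ] [0.542 0.208 0.074]
side slot 0.91 [210. 297.] [0.508 0.028 0.03 ] r 0.089 ang -91.5
side knob 0.76 [268. 290.] [0.515 0.202 0.055] r 0.085 ang 86.4
side disc_middle 0.62 [240. 296.] [0.507 0.119 0.038] r 0.003 ang 150.4
side bowl_mid 0.84 [278. 399.] [0.31  0.21  0.055] r 0.221 ang 155.1
side bowl_mid 0.77 [325. 259.] [0.563 0.325 0.055] r 0.215 ang 75.6
6.4667 [0.53517553 0.1922889  0.04825711] [ 0.19809702 -0.19205942 -0.105113  ]m.py:13: RuntimeWarning: Mean of empty slice.
  (cx,cy),r=cv2.minEnclosingCircle(W[d][:,:2].astype(np.float32)); print(n,"disc",cx,cy,r,d.sum(),W[d][:,2].mean())
  ret = ret.dtype.type(ret / rcount)
```

View pics/side4z.png

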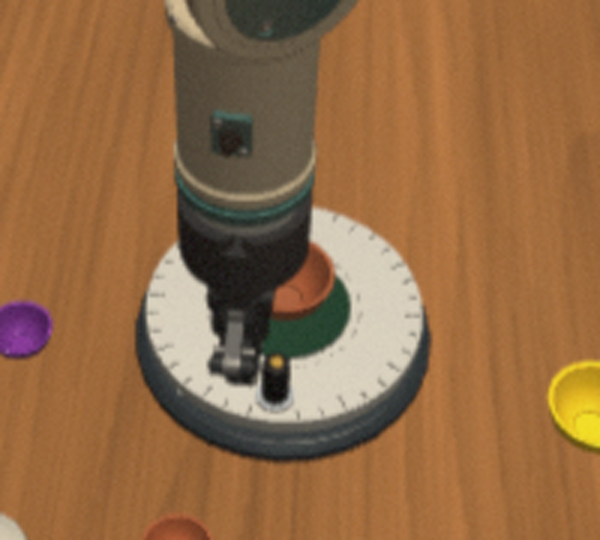

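View pics/top4z.png

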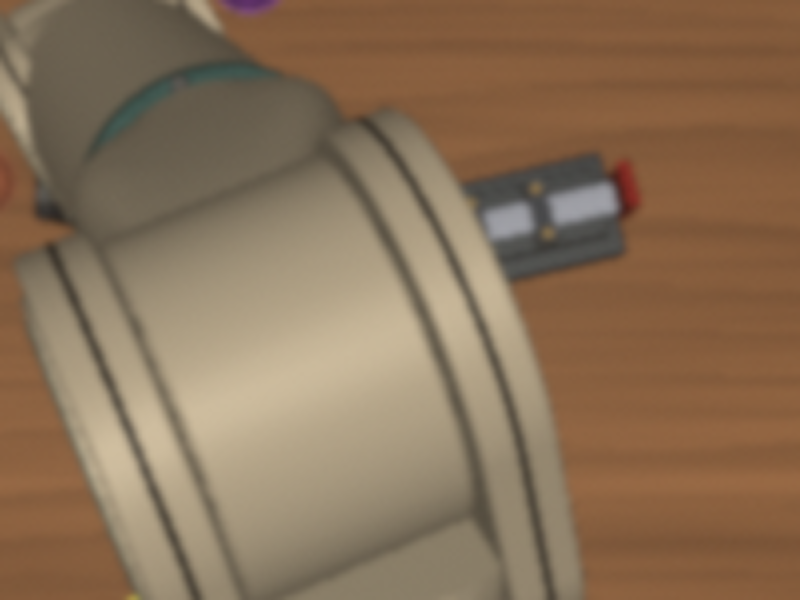

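The side view shows the knob at about 87°, as the geometry predicts. I'll push on to about 101°, then back off to measure.

Run:
```python
from g import *
A=np.array([.511,.116])
T=[]
for th,off in [(91,20),(95,20),(99,20),(102,20),(102,40)]:
    t=np.radians(th); xy=A+.078*np.array([np.cos(t),np.sin(t)])+.001*off*np.array([np.sin(t),-np.cos(t)])
    T.append((*xy,.048,th+90))
inc(T)
```

```text
t 6.4667 pos [0.5352 0.1923 0.0483] xang 177.0 tilt [-0. -0. -1.] F [ 0.2 -0.2 -0.1]
[5.6, 1.8, 0.3] -4.0
[11.2, 2.6, 0.3] -8.0
[16.8, 3.0, 0.3] -12.0
[21.0, 3.1, 0.3] -15.0
[1.7, 8.2, 0.3] -15.0
```

>>> arm_command(
  increments=[
    [3,1,0,-2,1],
    [5.6,1.8,0,-4,1],
    [8.4,2.2,0,-6,1],
    [11.2,2.6,0,-8,1],
    [14,2.8,0,-10,1],
    [16.8,3,0,-12,1],
    [21,3,0,-15,1],
    [21,3,0,-15,1],
    [21,3,0,-15,1],
    [10,6,0,-15,1],
    [2,8,0,-15,1],
    [2,8,-20,-15,1],
    [2,8,-50,-15,1],
    [2,8,-80,-15,1],
    [2,8,-110,-15,1],
    [2,8,-140,-15,1],
    [2,8,-150,-15,1],
    [2,8,-150,-15,1],
  ],
)

```text
t: 7.97
position: [0.5355, 0.2014, 0.2012]
eef_rot: [-0.105, 0.995, 0.001, 0.003]
contact_force: [1.0, 0.6, -0.1]
finger_gap: -0.0004
```

Run:
```python
from g import *
A=np.array([.511,.116]); a=np.radians(-77); u=np.array([np.cos(a),np.sin(a)])
T=[]
for r,z in [(.26,.2),(.26,.046)]:
    T.append((*(A+r*u),z,103))
    print(T[-1])
inc(T)
p=vision.read_camera("side");cv2.imwrite("pics/side5.png",p["color"][:,:,::-1])
```

```text
(np.float64(0.5694872741294049), np.float64(-0.1373362168441612), 0.2, 103)
(np.float64(0.5694872741294049), np.float64(-0.1373362168441612), 0.046, 103)
t 7.9667 pos [0.5355 0.2014 0.2012] xang -168.0 tilt [ 0.006  0.003 -1.   ] F [ 1.   0.6 -0.1]
[37.2, -338.4, 0.5] 89.0
[38.2, -338.6, 154.5] 89.0
```

View pics/side5.png

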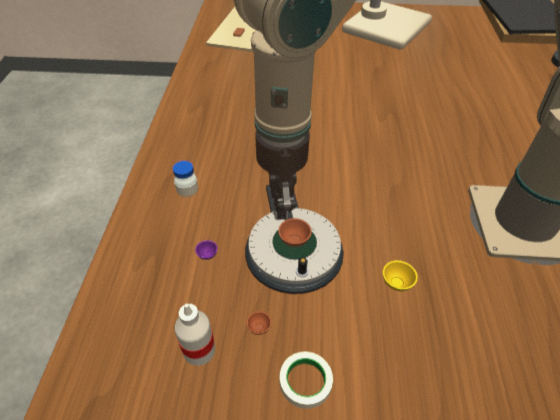

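The side view shows the knob at (266,302) and the gripper raised. Before moving on I'll check joint 7 for the turn.

Run:
```python
from g import *
print(np.round(readout.state()["q"],2))
```

```text
[-0.27  0.56 -0.21  1.78  0.15  0.82  1.23]
```

>>> arm_command(
  increments=[
    [2,-19,0,5,1],
    [4,-38,0,10,1],
    [6,-57,0,15,1],
    [8,-76,0,20,1],
    [10,-95,0,25,1],
    [12,-114,0,30,1],
    [14,-133,0,35,1],
    [16,-152,0,40,1],
    [18,-171,0,45,1],
    [20,-190,0,50,1],
    [22,-209,0,55,1],
    [24,-228,0,60,1],
    [26,-247,0,65,1],
    [28,-266,0,70,1],
    [30,-285,0,75,1],
    [33,-304,0,80,1],
    [35,-323,0,85,1],
    [37,-338,0,89,1],
    [37,-338,0,89,1],
    [37,-338,0,89,1],
  ],
)

```text
t: 9.68
position: [0.5666, -0.1381, 0.1963]
eef_rot: [0.622, 0.783, -0.001, -0.002]
contact_force: [-0.1, -0.1, 0.5]
finger_gap: 0.0002
```

```bash
python3 m.py 6;  python3 - <<'E'
from g import *
inc([(.5695,-.137,.046,103)])
E
```

```text
top disc 0.5125352144241333 0.11435821652412415 0.10065490007400513 3701 0.03600176406669616
top red 21 [ 0.554 -0.074  0.065] [ 0.544 -0.078  0.053] [ 0.565 -0.07   0.068]
top knob 6 [0.486 0.189 0.065] [0.484 0.187 0.058] [0.489 0.193 0.073]
top slot 0.85 [206. 310.] [0.54  0.029 0.03 ] r 0.093 ang -71.3
top knob 0.68 [224. 238.] [0.492 0.195 0.055] r 0.08 ang 103.1
top tab 0.59 [197. 356.] [ 0.556 -0.077  0.05 ] r 0.199 ang -76.6
top disc_middle 0.88 [216. 272.] [0.513 0.118 0.038] r 0.003 ang 16.3
top bowl_mid 0.76 [308. 243.] [0.306 0.181 0.055] r 0.214 ang 162.5
top bowl_mid 0.6 [192. 194.] [0.568 0.296 0.055] r 0.188 ang 72.1
side disc 0.5117126107215881 0.11511307954788208 0.10190843045711517 3537 0.03475227752566976
side red 51 [ 0.556 -0.07   0.054] [ 0.546 -0.074  0.033] [ 0.567 -0.066  0.066]
side knob 103 [0.497 0.187 0.063] [0.485 0.139 0.05 ] [0.532 0.205 0.076]
side slot 0.71 [213. 285.] [0.533 0.039 0.03 ] r 0.081 ang -73.5
side knob 0.95 [266. 298.] [0.501 0.196 0.055] r 0.08 ang 96.6
side tab 0.72 [170. 279.] [ 0.556 -0.078  0.05 ] r 0.2 ang -76.7
side disc_middle 0.87 [241. 295.] [0.509 0.122 0.038] r 0.005 ang 96.4
side bowl_mid 0.97 [234. 294.] [0.511 0.118 0.055] r 0.001 ang 45.7
side bowl_mid 0.94 [323. 259.] [0.563 0.322 0.055] r 0.211 ang 75.6
10.2833 [ 0.56788869 -0.13767914  0.19839867] [1.02735442 0.53040308 0.00269736]
t 10.2833 pos [ 0.5679 -0.1377  0.1984] xang 103.0 tilt [ 0.  0. -1.] F [1.  0.5 0. ]
[0.3, 1.7, 152.4] 0.0
```

View pics/side6z.png

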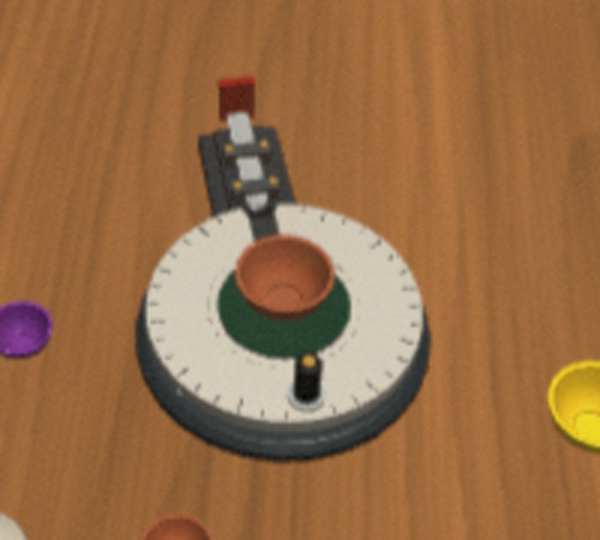

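View pics/top6z.png

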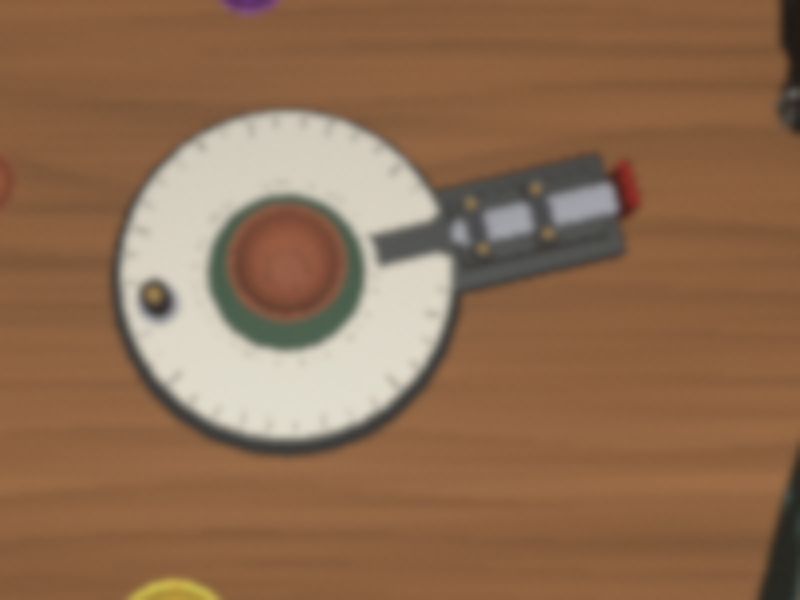

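The slot now lines up with the bar: in the top zoom the slot runs (377,250)→(455,232) and meets the bar's nose at (460,233). The bowl is centred. Now down outside the tab.

>>> arm_command(
  increments=[
    [0,2,20,0,1],
    [0,2,45,0,1],
    [0,2,70,0,1],
    [0,2,95,0,1],
    [0,2,115,0,1],
    [0,2,130,0,1],
    [0,2,142,0,1],
    [0,2,150,0,1],
    [0,2,152,0,1],
    [0,2,152,0,1],
  ],
)

```text
t: 11.12
position: [0.5699, -0.1374, 0.0462]
eef_rot: [0.622, 0.783, -0.0, -0.0]
contact_force: [0.2, -1.0, -0.2]
finger_gap: 0.0
```

Run:
```python
from g import *
A=np.array([.511,.116]); a=np.radians(-77); u=np.array([np.cos(a),np.sin(a)])
inc([(*(A+r*u),.046,103) for r in (.215,.2,.185,.177,.172)])
p=vision.read_camera("side");cv2.imwrite("pics/side7.png",cv2.resize(p["color"][100:280,180:380],None,fx=3,fy=3)[:,:,::-1])
```

```text
t 11.1167 pos [ 0.5699 -0.1374  0.0462] xang 103.0 tilt [-0.  0. -1.] F [ 0.2 -1.  -0.2]
[45.1, -0.3, 0.2] 0.0
[60.1, -0.3, 0.2] 0.0
[75.1, -0.3, 0.2] 0.0
[83.1, -0.3, 0.2] 0.0
[88.1, -0.3, 0.2] 0.0
```

View pics/side7.png

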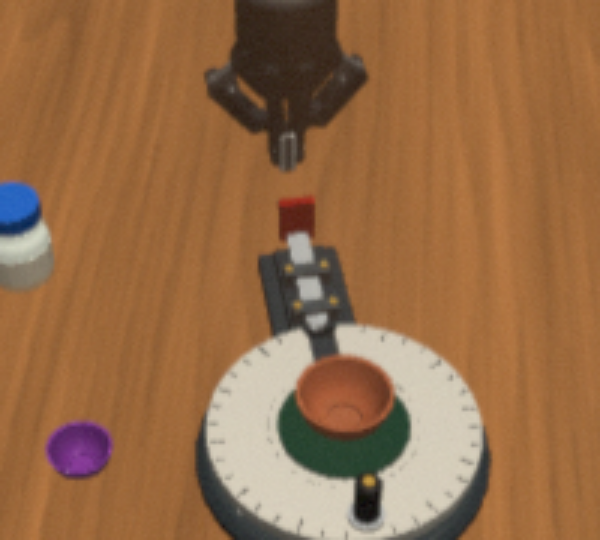

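The fingertip at (150,287) is in line with the tab at (215,297). Now I'll push it in.

>>> arm_command(
  increments=[
    [10,0,0,0,1],
    [20,0,0,0,1],
    [28,0,0,0,1],
    [34,0,0,0,1],
    [38,0,0,0,1],
    [42,0,0,0,1],
    [46,0,0,0,1],
    [50,0,0,0,1],
    [54,0,0,0,1],
    [58,0,0,0,1],
    [62,0,0,0,1],
    [66,0,0,0,1],
    [69,0,0,0,1],
    [72,0,0,0,1],
    [75,0,0,0,1],
    [78,0,0,0,1],
    [78,0,0,0,1],
  ],
)

```text
t: 12.58
position: [0.5519, -0.0603, 0.0463]
eef_rot: [0.622, 0.783, 0.0, -0.0]
contact_force: [-0.2, -0.7, 0.3]
finger_gap: 0.0001
```

Run:
```python
from g import *
inc([(.5695,-.137,.046,103)])
p=vision.read_camera("side");cv2.imwrite("pics/side8.png",cv2.resize(p["color"][100:280,180:380],None,fx=3,fy=3)[:,:,::-1])
```

```text
t 12.5833 pos [ 0.5519 -0.0603  0.0463] xang 103.1 tilt [-0.001  0.001 -1.   ] F [-0.2 -0.7  0.3]
[-78.7, -0.2, 0.2] 0.1
```

View pics/side8.png

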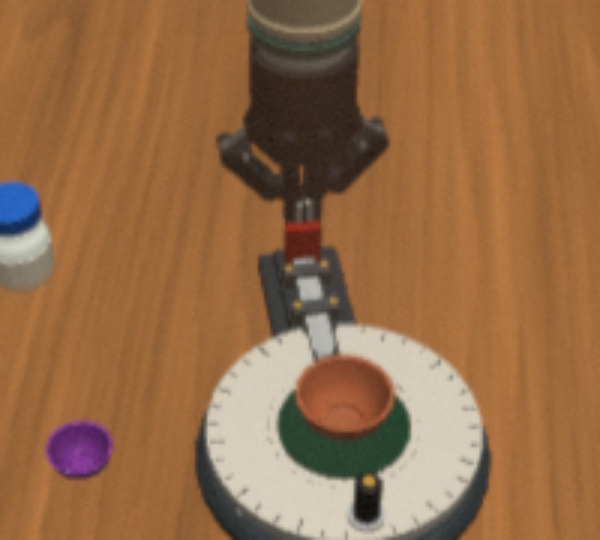

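The bar is entering the slot cleanly. I'll continue until the force rises.

>>> arm_command(
  increments=[
    [1,0,0,0,1],
    [2,0,0,0,1],
    [3,0,0,0,1],
    [4,0,0,0,1],
    [5,0,0,0,1],
    [5,0,0,0,1],
  ],
)

```text
t: 13.13
position: [0.551, -0.0563, 0.0463]
eef_rot: [0.622, 0.783, 0.0, -0.0]
contact_force: [0.4, -2.2, 0.1]
finger_gap: -0.0001
```

>>> arm_command(
  increments=[
    [0.5,0,0,0,1],
    [1,0,0,0,1],
    [1.5,0,0,0,1],
    [1.5,0,0,0,1],
  ],
)

```text
t: 13.47
position: [0.5507, -0.0549, 0.0463]
eef_rot: [0.622, 0.783, -0.0, -0.0]
contact_force: [-0.3, -2.6, -0.4]
finger_gap: -0.0002
```

>>> arm_command(
  increments=[
    [0.5,0,0,0,1],
    [1,0,0,0,1],
    [1.5,0,0,0,1],
    [1.5,0,0,0,1],
  ],
)

```text
t: 13.8
position: [0.5503, -0.0534, 0.0463]
eef_rot: [0.622, 0.783, 0.0, -0.0]
contact_force: [-0.2, -2.8, -1.3]
finger_gap: 0.0001
```

>>> arm_command(
  increments=[
    [0.5,0,0,0,1],
    [1,0,0,0,1],
    [1.5,0,0,0,1],
    [1.5,0,0,0,1],
  ],
)

```text
t: 14.13
position: [0.55, -0.0519, 0.0463]
eef_rot: [0.622, 0.783, 0.0, -0.0]
contact_force: [0.1, -1.6, -1.1]
finger_gap: 0.0002
```

Run:
```python
from g import *
inc([(.5695,-.137,.046,103)])
p=vision.read_camera("side");cv2.imwrite("pics/side9.png",cv2.resize(p["color"][150:250,230:330],None,fx=6,fy=6,interpolation=cv2.INTER_CUBIC)[:,:,::-1])
```

```text
t 14.1333 pos [ 0.55   -0.0519  0.0463] xang 103.0 tilt [-0.  0. -1.] F [ 0.1 -1.6 -1.1]
[-87.3, -0.2, 0.3] 0.0
```

View pics/side9.png

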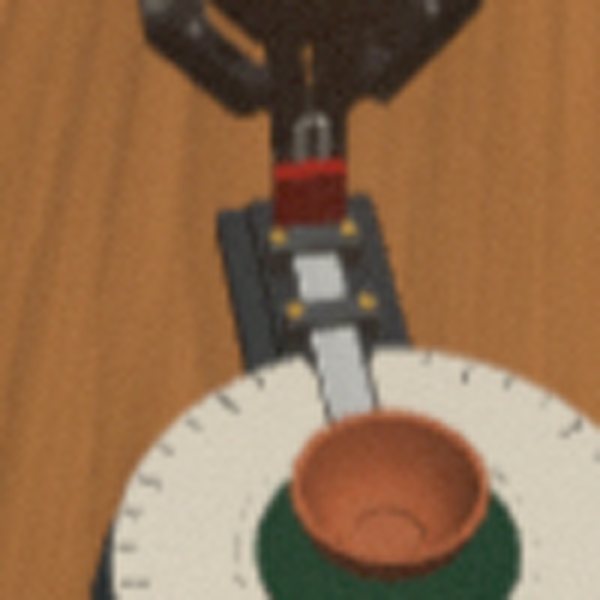

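The force is still only friction (about 2.5 N) and there's a gap to the keeper, so I'll continue.

>>> arm_command(
  increments=[
    [0.5,0,0,0,1],
    [1,0,0,0,1],
    [1.5,0,0,0,1],
    [2,0,0,0,1],
    [2,0,0,0,1],
  ],
)

```text
t: 14.6
position: [0.5498, -0.051, 0.0463]
eef_rot: [0.623, 0.783, -0.0, 0.0]
contact_force: [0.2, -4.7, -2.4]
finger_gap: -0.0001
```

>>> arm_command(
  increments=[
    [0.5,0,0,0,1],
    [1,0,0,0,1],
    [1.5,0,0,0,1],
    [1.5,0,0,0,1],
  ],
)

```text
t: 14.93
position: [0.5498, -0.0509, 0.0464]
eef_rot: [0.623, 0.782, -0.001, 0.001]
contact_force: [0.9, -6.8, -2.7]
finger_gap: 0.0001
```

>>> arm_command(
  increments=[
    [0.5,0,0,0,1],
    [1,0,0,0,1],
    [1,0,0,0,1],
  ],
)

```text
t: 15.18
position: [0.5497, -0.0509, 0.0464]
eef_rot: [0.623, 0.782, -0.001, 0.002]
contact_force: [1.3, -9.4, -2.9]
finger_gap: -0.0002
```

The position has stopped changing while the force climbs to 9 N, so it's on the stop. Backing off and lifting.

>>> arm_command(
  increments=[
    [-4,0,0,0,1],
    [-10,0,0,0,1],
    [-20,0,0,0,1],
    [-35,0,0,0,1],
    [-50,0,0,0,1],
    [-65,0,0,0,1],
    [-80,0,0,0,1],
    [-80,0,-30,0,1],
    [-80,0,-60,0,1],
    [-80,0,-90,0,1],
    [-80,0,-120,0,1],
    [-80,0,-150,0,1],
    [-80,0,-150,0,1],
    [-80,0,-150,0,1],
  ],
)

```text
t: 16.35
position: [0.5684, -0.1258, 0.1983]
eef_rot: [0.622, 0.783, 0.001, 0.002]
contact_force: [1.2, -0.6, -0.5]
finger_gap: 0.0
```

```bash
python3 m.py 10
```

```text
top disc 0.5119853615760803 0.11418277770280838 0.1007395088672638 3804 0.03597809405701947
top red 23 [ 0.545 -0.036  0.065] [ 0.535 -0.04   0.061] [ 0.555 -0.033  0.069]
top knob 7 [0.486 0.19  0.065] [0.485 0.186 0.057] [0.488 0.193 0.073]
top slot 0.95 [207. 309.] [0.536 0.032 0.03 ] r 0.089 ang -72.9
top knob 0.89 [226. 239.] [0.488 0.192 0.055] r 0.079 ang 106.3
top tab 0.71 [201. 339.] [ 0.547 -0.037  0.05 ] r 0.159 ang -76.4
top tab 0.38 [221. 237.] [0.5   0.197 0.05 ] r 0.08 ang 97.2
top disc_middle 0.95 [218. 270.] [0.509 0.121 0.038] r 0.004 ang 102.4
top bowl_mid 0.95 [217. 273.] [0.508 0.115 0.055] r 0.003 ang -122.3
top bowl_mid 0.76 [307. 243.] [0.309 0.18  0.055] r 0.211 ang 162.5
side disc 0.5129464268684387 0.11574902385473251 0.1015540212392807 3616 0.03473296801982989
side red 50 [ 0.547 -0.033  0.058] [ 0.536 -0.037  0.042] [ 0.559 -0.028  0.066]
side knob 101 [0.498 0.187 0.063] [0.485 0.136 0.05 ] [0.537 0.205 0.075]
side slot 0.85 [209. 287.] [0.531 0.025 0.03 ] r 0.094 ang -76.9
side knob 0.98 [268. 304.] [0.489 0.2   0.055] r 0.085 ang 104.2
side knob 0.67 [254. 296.] [0.505 0.167 0.055] r 0.051 ang 95.3
side tab 0.57 [183. 284.] [ 0.54  -0.036  0.05 ] r 0.156 ang -78.7
side tab 0.38 [269. 301.] [0.494 0.2   0.05 ] r 0.084 ang 100.7
side disc_middle 0.63 [240. 296.] [0.507 0.119 0.038] r 0.004 ang 145.8
side bowl_mid 0.92 [324. 258.] [0.564 0.323 0.055] r 0.213 ang 75.3
side bowl_mid 0.76 [282. 397.] [0.315 0.219 0.055] r 0.22 ang 152.4
16.95 [ 0.56702892 -0.12566616  0.19602886] [0.11465544 0.61587474 0.01498323]
```

View pics/side10z.png

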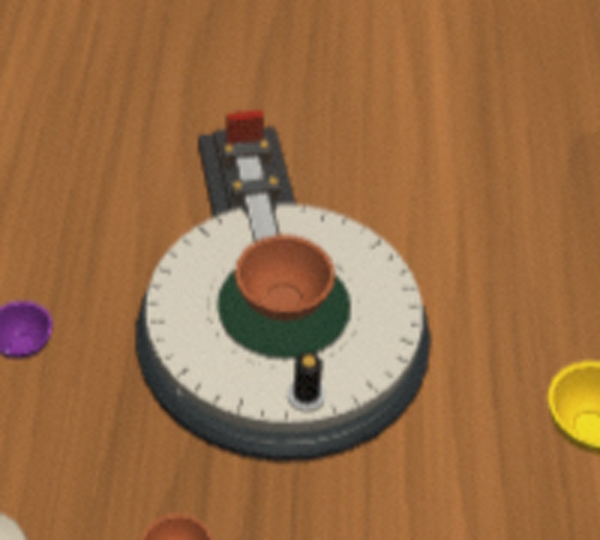

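View pics/top10z.png

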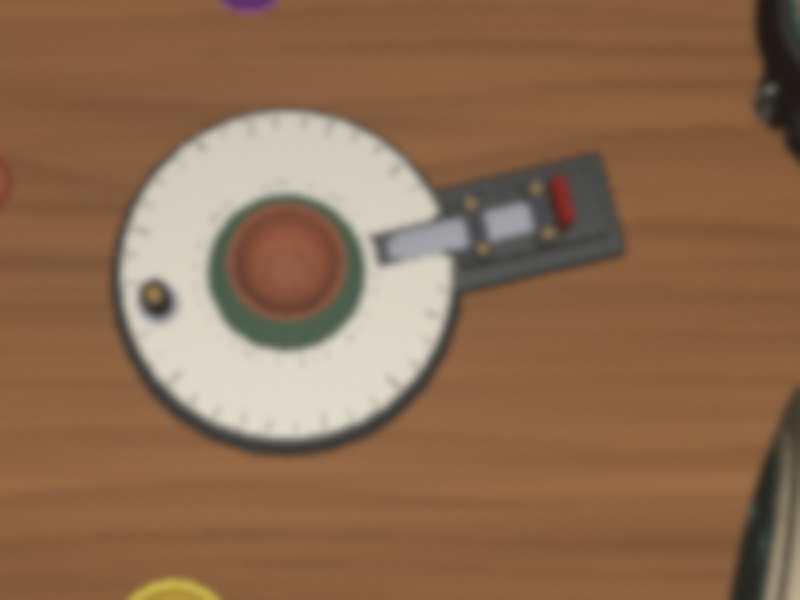

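Both views show the bar deep in the slot, the tab up against the keeper (top zoom (563,202)), and the bowl centred. Handing in.

```bash
python3 -c "
from plant import arm; print(arm.finish_job())"
```

```text
the job is handed in; nothing more can be done
None
```

The turntable is locked. I pushed the knob about 60° anticlockwise with closed fingertips until the slot lined up with the bar, then pushed the red tab in until the bar stopped. The job was handed in at about 17 s; no verdict is reported.

- **Bar fully home:** At the end of the push the tip stopped moving while the force rose from about 2.5 N to about 10 N. Afterwards both cameras showed the bar deep in the slot and the tab against the near keeper. The tab had moved about 38 mm, which fits a bar that started 3–5 mm in. That starting position is inferred, because I had no direct reading of the bar joint.
- **Bowl and disc:** The bowl stands upright within a few millimetres of the middle. The disc had not shifted between the pictures before and after the bar went in.
- **Bottle, jar and tape:** The arm's path stayed clear of all three. I did not re-measure them at the end.
- **Disagreements:** The measured angles for the slot and knob differed by up to about 7° between cameras and methods. I settled the alignment from the zoomed pictures, and the bar went in without catching. The depth readings also put the tab about 6 mm nearer the axis than its stated size at the stop. A similar offset showed before the push, so I treated it as camera bias.

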